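# Stack a filter disc and its cap, and hold them pressed for clamping

### The arm

A 6-joint arm with a two-finger parallel gripper is mounted at the origin on a cart in front of the work surface, level with it; the furniture and walls round the work are solid. World frame = base frame: x ahead of the robot, y to its left, z up, the work surface at z = 0. Lengths are in mm, angles in rad, forces in N, time in s.
With the tool pointing down it reaches from about 350 to 775 mm from the base axis. Payload 7.3 kg.
Tool frame: the origin (TCP) lies midway between the tips of the shut fingers; the grasp point (between the pads) lies 19 mm behind it; x points along the fingers, y is the direction in which the jaws open and shut, and the axes are right-handed (so a half turn about x gives the same grasp; the last joint's range is limited). The gripper opens to 92 mm and grips with 3 to 60 N. Pads are 19 mm wide; open, the fingers measure 130 mm over their backs; the gripper's body (75 mm by 190 mm) begins 47 mm behind the grasp point.
Start: joints at [1.09, 0.342, 1.524, -0, 1.275, -0.146], TCP at [172.491, 495.875, 226.741] pointing down, gripper open.
Joint ranges: [-2.53, 2.53], [-0.77, 2.02], [0.04, 2.7], [-1, 4.14], [0.28, 2.66], [-3.11, 3.11]. Speed limits (rad/s): [2.57, 2.57, 3.14, 3.14, 3.14, 3.14].

### API

Orientations are given as [roll, pitch, yaw] about the fixed x, y, z axes, in that order (R = Rz(yaw) Ry(pitch) Rx(roll)).
In Python, from plant import bot gives the robot as it stands. The module is installed in compiled form; this text tells all that it offers.
- The arm moves only by the shell command python3 -m handwheel 'ROWS' [OPENING]. ROWS is JSON, a list that holds one entry, the list of rows, each a list of 4 numbers: the shift along the tool's x, y, z in cm, then the turn about the tool's x in rad. A call has 1 to 8 rows; each row shifts and turns the commanded pose from where the row before left it, along the tool's axes as they then stand; what a row does not reach is not made up. A row lasts 1/12 s, in which the tool goes at most 41.7 mm and 7.16 degrees, less where a joint would pass 70% of its speed; a pose out of reach is approached as far as the arm can. A call is refused whole if a number of a shift passes 4.17 or a number of a turn 0.125, either way. A call with a gripper value outside its range is refused whole. OPENING is the opening, from 0 (shut) to 1 (fully open), set as the call begins (- or left out, the last holds). The fingers move at their own pace and stop on an object; the grip force is fixed at half the most. Time passes only in rows, so rows that do not move let the fingers close. It gives the time, the measured TCP pose, the force and the opening at its end, in the units of the state.
- bot.get_obs(): the state, without advancing time (a new reading comes with each control period).
- bot.capture(name): name is "side" or "top" or "wrist"; returns (picture, depth): 384x512x3 uint8, red, green, blue; 384x512 float32, mm along the optical axis (not along the pixel's ray), 0 where there is no reading.
- bot.camera_model(name): a dict with "fx", "fy", "cx", "cy" (pixels), "position" and "rotation" of the camera in the world. Camera axes: x right, y down, z forward; pixel columns grow to the right and rows downward; lengths in mm; the calibration is good to about 2 mm. A picture is of the moment at which its call begins: read the wrist's pose just before it. camera_model takes no time and is no camera call; for the wrist camera it gives the pose at the moment of the call.
- bot.close_job(): hands the job in, once; it reports no verdict.
Trained networks look in the newest picture that a camera, given by its name, has taken for a name from the list of things; names that differ only in an ending like _2 or _b are one class to them, and where a whole thing is asked for, a point or a joint stands for the part that bears it (a point fixed in the world has none). Each returns a list of dicts, best first, with "conf" (0 to 1); they miss things now and then, are a little off and sometimes report something else, mostly with a low value. They report only what shows in the picture. A call takes as long as a camera call. They do not tell look-alikes from the thing itself.
- bot.find_in(camera, label): "bbox" ([left, top, width, height] in pixels, round what is visible of it).
- bot.spot_point(camera, label): "point" ([column, row] in pixels: a listed point, or the origin of a listed thing).
The state is a dict: "time": time; "joint_positions": joint angles; "dq": joint speeds; "tau": joint torques, N m; "tool_pos": TCP position; "tcp_rot": TCP orientation; "contact_force": force on the tool from outside, world axes, zero at the start; "moment": the same for the moment, N m; "grip_width": finger opening in mm.
Only numpy, scipy, OpenCV 4.12 (cv2) and the standard library are available. Lean on these libraries where they do the work, as an engineer would, in place of code of your own. Each camera call takes 0.05 s, during which the arm holds its last target.

### The job

Lay the white filter disc centred on the round spring plate of the grey fixture and let go of it, then set the metal pressure cap knob up and centred on the disc. Press the cap straight down with a steady push of about 10 newtons, so that the red pointer stands in the green band and the spring never reaches its bottom, and finish while still holding it pressed, fingers on the cap only, so that a colleague can fit the clamp. Leave the vial, the small beaker and the dish where they are.

Things in the scene. Friction and masses are not known exactly. Their poses are not given: they have to be found in the camera images.
- fixture: Fixed grey round assembly fixture, foot 108 mm across, 14 mm high; origin at the centre of its underside. Collar 42 mm across up to 36 mm. A white scale post (10 mm wide, 57 mm tall, green and red bands) stands 41 mm from the axis on its own -x side, 11 mm to its own +y; along its own y both sides of the plate are free for fingers. The hood's glass sash is raised, lower edge 0.7 m up, 0.33 m from the robot.
- plate_top (a point): Centre of the top face of the round spring plate (44 mm across, 8 mm thick, black rubber top), 58 mm above the worktop when not pressed; moves down with the plate. It is on the fixture's axis. A red pointer 4 mm wide sticks out of the plate over the fixture's own -x side, 44 mm from the axis, beside the post.
- press_plate (a joint): How far the spring plate is pressed down, m: 0 at rest, 0.014 at the bottom stop. Spring: starts to move at about 3 N on its top (so the weight of disc and cap alone barely moves it), then about 1 N more for each mm. The pointer is in the green band from 0.004 to 0.010 (about 7 to 13 N).
- filter_disc: White porous ceramic filter disc, loose, 50 mm across, 14 mm thick, about 60 g, lying flat on the worktop; origin at the centre of its underside. It overhangs the plate by 3 mm all round.
- pressure_cap: Aluminium pressure cap, loose, about 120 g, standing on the worktop: flange 50 mm across and 8 mm thick with a round upright knob 27 mm in diameter in its middle, top of knob 38 mm above its underside; origin at the centre of its underside.
- vial: Bystander: small glass vial, 25 mm across, 58 mm tall; origin at the centre of its underside.
- small_beaker: Bystander: small glass beaker, 47 mm across, 56 mm tall; origin at the centre of its underside.
- dish: Bystander: flat glass dish, 58 mm across, 14 mm tall; origin at the centre of its underside.
Not all that is in view belongs to the job. What is shaped like the pressure_cap but yellow is not meant.

How it is judged (in metres and radians):
On the way, in this order (a step that is already met when the one before it is completed fails the run):
1. the filter disc lies flat and centred on the spring plate, let go of (horizontal distance between filter_disc and plate_top below 0.005 m and z of filter_disc in the frame of plate_top between -0.003 and 0.003 m and angle between filter_disc's own z axis and vertical below 0.08 rad and contact force between the fingers and filter_disc below 0.1 N and contact force between filter_disc and press_plate above 0.2 N), for 0.2 s.
2. the pressure cap stands upright and centred on the disc (horizontal distance between filter_disc and plate_top below 0.005 m and z of filter_disc in the frame of plate_top between -0.003 and 0.003 m and angle between each of filter_disc, pressure_cap's own z axis and vertical below 0.08 rad and horizontal distance between pressure_cap and filter_disc below 0.005 m and z of pressure_cap in the frame of filter_disc between 0.011 and 0.017 m and contact force between pressure_cap and filter_disc above 0.2 N), for 0.1 s.
At the end, for the whole second after the job is handed in: Disc flat (5 degrees) and within 5 mm of the plate centre, cap upright on it within 5 mm of the disc centre; the fingers, on the cap and touching neither disc nor fixture, holds the plate pressed 4 to 10 mm (0.5 mm allowance) with 5.5 to 14.5 N between cap and disc, at rest (horizontal distance between filter_disc and plate_top below 0.005 m and z of filter_disc in the frame of plate_top between -0.003 and 0.003 m and angle between each of filter_disc, pressure_cap's own z axis and vertical below 0.08 rad and horizontal distance between pressure_cap and filter_disc below 0.005 m and z of pressure_cap in the frame of filter_disc between 0.011 and 0.017 m and value of joint press_plate between 0.0035 and 0.0105 m and contact force between pressure_cap and filter_disc between 5.5 and 14.5 N and contact force between the fingers and pressure_cap above 3 N and contact force between each of the fingers, the arm and filter_disc below 0.3 N and contact force between each of the fingers, the arm and fixture below 0.3 N and linear speed of pressure_cap below 0.01 m/s); the arm keeps its last pose, push and grip.
It fails at once if the spring plate is driven to its bottom stop (value of joint press_plate above 0.013 m).
It fails at once if the vial is disturbed (distance of vial from where it was at the start of the episode above 0.02 m or angle between vial's own z axis and vertical above 0.5 rad).
It fails at once if the small beaker is disturbed (distance of small_beaker from where it was at the start of the episode above 0.02 m or angle between small_beaker's own z axis and vertical above 0.5 rad).
It fails at once if the dish is disturbed (distance of dish from where it was at the start of the episode above 0.02 m or angle between dish's own z axis and vertical above 0.5 rad).
It also fails if it takes over 48 s, if anything falls off the work surface, if the arm or the gripper's body presses on something with over 40 N, if the wrist force passes 120 N, or if a joint passes its speed limit or range.

## Working session

There is one attempt and no reset: what is moved stays moved. The work goes in short steps, Python scripts to look and compute and a shell command to move; the robot and the scene stay as the last step left them, time stands still between calls to the robot, and variables do not carry over. Pictures are saved under pics/ and viewed, and the job is handed in when it is done.

```bash
mkdir -p pics; ls; cat > h.py <<'E'
import numpy as np,cv2
from plant import bot
def snap(cam,name=None):
    m=bot.camera_model(cam); im,d=bot.capture(cam)
    if name: cv2.imwrite('pics/%s.png'%name,im[:,:,::-1])
    return im,d,m
def w(m,u,v,z):
    "depth z -> world"
    p=np.array([(u-m['cx'])/m['fx']*z,(v-m['cy'])/m['fy']*z,z])
    return np.array(m['rotation'])@p+np.array(m['position'])
def ray(m,u,v,h):
    "world point on plane z=h"
    d=np.array(m['rotation'])@np.array([(u-m['cx'])/m['fx'],(v-m['cy'])/m['fy'],1]);o=np.array(m['position'])
    return o+d*(h-o[2])/d[2]
def cloud(m,d):
    v,u=np.mgrid[:384,:512]
    P=np.stack([(u-m['cx'])/m['fx']*d,(v-m['cy'])/m['fy']*d,d],-1)
    return P@np.array(m['rotation']).T+np.array(m['position'])
E
python3 - <<'E'
from h import *
np.set_printoptions(precision=3,suppress=True)
print(bot.get_obs())
for c in ['top','side','wrist']:
    im,d,m=snap(c,c+'0'); print(c,m)
    np.savez('/tmp/%s0.npz'%c,im=im,d=d)
    if c=='wrist': continue
    for l in ['fixture','plate_top','filter_disc','pressure_cap','vial','small_beaker','dish']:
        print(l,[(np.round(x['bbox']),round(x['conf'],2)) for x in bot.find_in(c,l)][:3],[(np.round(x['point'],1),round(x['conf'],2)) for x in bot.spot_point(c,l)][:3])
E
```

```text
pics
{'time': 0.0, 'joint_positions': array([ 1.09 ,  0.343,  1.525,  0.   ,  1.275, -0.146]), 'dq': array([-0.   , -0.   ,  0.   ,  0.001, -0.   , -0.001]), 'tau': array([  0.   , -43.124, -24.422,   0.072,   0.056,  -0.   ]), 'tool_pos': array([172.286, 495.492, 226.034]), 'tcp_rot': array([-1.717,  1.569, -2.052]), 'contact_force': array([-0.452, -0.792,  0.497]), 'moment': array([-0.004, -0.003,  0.033]), 'grip_width': 92.12562119619024}
top {'fx': 351.31533488591543, 'fy': 351.31533488591543, 'cx': 254.75930615301596, 'cy': 189.5172735815052, 'position': array([ 390.34 ,   80.552, 1267.752]), 'rotation': array([-3.02 ,  0.02 , -1.594])}
fixture [(array([230., 172.,  30.,  28.]), 0.58), (array([352., 210.,  18.,  18.]), 0.51)] [(array([245.2, 185.7]), 0.66), (array([245.6, 184.8]), 0.16)]
plate_top [] [(array([244.8, 183.4]), 0.41)]
filter_disc [(array([284., 212.,  18.,  12.]), 0.61)] [(array([292.6, 214.5]), 0.64)]
pressure_cap [(array([173., 192.,  14.,  11.]), 0.73), (array([202., 168.,  12.,  15.]), 0.68), (array([173., 210.,  16.,  15.]), 0.6)] [(array([182. , 219.1]), 0.65
[... 524 characters left out ...]
plate_top [] [(array([243.7, 201.9]), 0.52)]
filter_disc [] [(array([312.4, 208.2]), 0.51), (array([159.5, 230.5]), 0.17)]
pressure_cap [(array([150., 272.,  25.,  27.]), 0.94), (array([175., 248.,  22.,  26.]), 0.66), (array([212., 237.,  21.,  25.]), 0.66)] [(array([219.3, 273.6]), 0.94), (array([160.7, 288.4]), 0.8), (array([184.1, 264.7]), 0.7)]
vial [(array([154., 209.,   9.,  27.]), 0.48)] [(array([160. , 230.6]), 0.71)]
small_beaker [(array([270., 229.,   4.,  23.]), 0.81)] []
dish [] []
wrist {'fx': 326.5058739089988, 'fy': 326.5058739089988, 'cx': 255.2086331461599, 'cy': 197.78971932224306, 'position': array([ 92.838, 523.868, 384.911]), 'rotation': array([ 2.825, -0.   ,  1.236])}
```

```bash
python3 - <<'E'
s=open('h.py').read()
s=s.replace("np.array(m['rotation'])","RR(m)").replace("def snap","from scipy.spatial.transform import Rotation as Ro\ndef RR(m): return Ro.from_euler('xyz',m['rotation']).as_matrix()\ndef snap")
open('h.py','w').write(s)
import cv2
for c,(x,y,a,b) in dict(top=(150,130,230,130),side=(110,170,240,140)).items():
    im=cv2.imread('pics/%s0.png'%c)[y:y+b,x:x+a]
    cv2.imwrite('pics/%s0c.png'%c,cv2.resize(im,None,fx=3.3,fy=3.3,interpolation=cv2.INTER_CUBIC))
E
```

```text
(no output)
```

View pics/top0c.png

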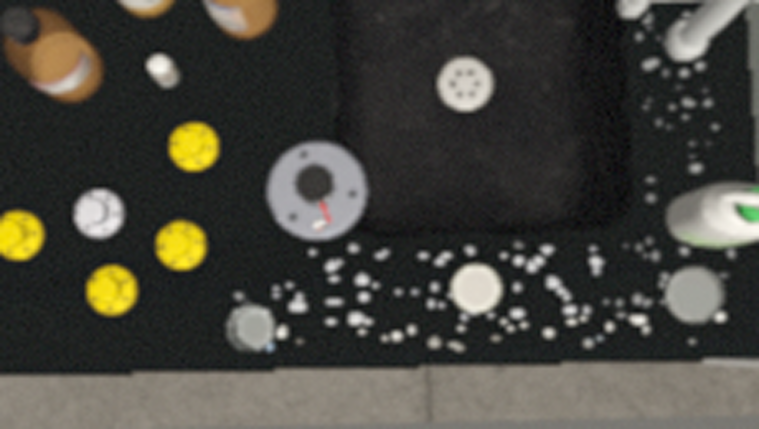

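View pics/side0c.png

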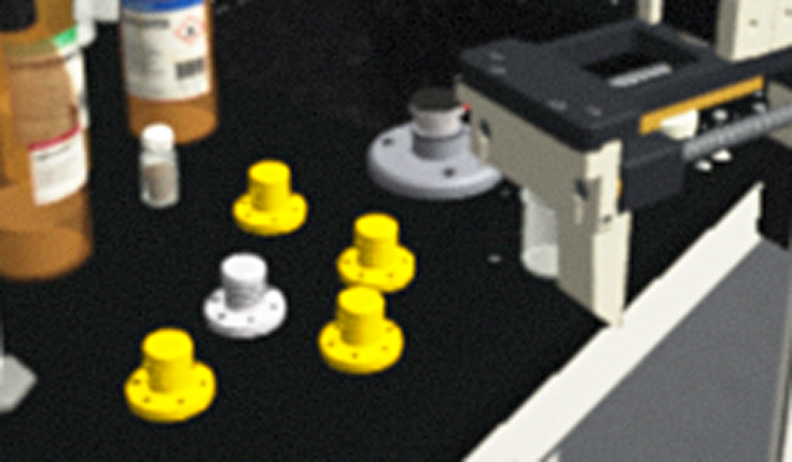

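View pics/wrist0.png

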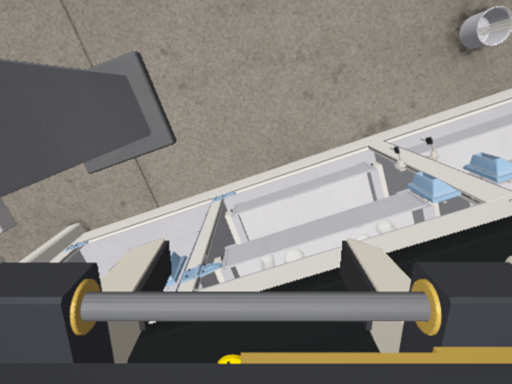

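```bash
python3 - <<'E'
from h import *
np.set_printoptions(precision=1,suppress=True)
m=bot.camera_model('top');D=np.load('/tmp/top0.npz')['d']
P=cloud(m,D)
g=lambda x,y:(150+x/3.3-.35,130+y/3.3-.35)
for n,(x,y),h in [('fix',(317,190),14),('plate',(315,183),58),('disc',(476,288),14),('drain',(465,84),0),('dish',(694,295),14),('beaker',(252,328),56),('vial',(160,70),58),('cap',(98,213),8),('y1',(194,147),8),('y2',(181,246),8),('y3',(18,236),8),('y4',(112,290),8)]:
    u,v=g(x,y); print(n,round(u,1),round(v,1),ray(m,u,v,h),'depth pt',P[int(round(v)),int(round(u))])
# scale post and pointer
for n,(x,y),h in [('pointer',(326,213),56),('post',(320,224),57)]:
    print(n,ray(m,*g(x,y),h))
E
```

```text
fix 245.7 187.2 [553.7 134.7  14. ] depth pt [548.9 131.8  56.7]
plate 245.1 185.1 [555.4 134.8  58. ] depth pt [555.6 135.1  59.7]
disc 293.9 216.9 [442.8 -34.4  14. ] depth pt [442.4 -34.6  15.8]
drain 290.6 155.1 [670.1 -31.9   0. ] depth pt [ 714.   -51.2 -196.9]
dish 360.0 219.0 [ 429.7 -267.4   14. ] depth pt [ 430.2 -270.9    1.8]
beaker 226.0 229.0 [405.2 203.5  56. ] depth pt [405.9 208.6   6. ]
vial 198.1 150.9 [681.6 298.2  58. ] depth pt [681.1 298.6  58.2]
cap 179.3 194.2 [535.2 376.    8. ] depth pt [532.4 370.   39. ]
y1 208.4 174.2 [605.8 269.8   8. ] depth pt [601.2 266.7  39.1]
y2 204.5 204.2 [496.6 284.9   8. ] depth pt [494.5 281.1  42. ]
y3 155.1 201.2 [512.1 464.1   8. ] depth pt [509.9 455.6  37. ]
y4 183.6 217.5 [450.5 360.5   8. ] depth pt [447.2 351.7  40.9]
pointer [523.5 123.9  56. ]
post [512.  130.4  57. ]
```

```bash
cat >> h.py <<'E'
def st(target=None,jaw=None):
    "print state; shift in tool cm to target TCP; turn to bring jaw axis to angle jaw (deg, mod 180)"
    o=bot.get_obs(); R=Ro.from_euler('xyz',o['tcp_rot']).as_matrix(); p=np.array(o['tool_pos'])
    a=np.degrees(np.arctan2(R[1,1],R[0,1]))
    np.set_printoptions(precision=3,suppress=True)
    print('t %.2f'%o['time'],'tcp',p,'jaw deg %.1f'%a,'grip %.1f'%o['grip_width'],'F',o['contact_force'],'q6 %.2f'%o['joint_positions'][5],'tilt',np.round(R[:2,0],4))
    if target is not None: print(' shift cm',R.T@(np.array(target)-p)/10)
    if jaw is not None:
        d=(jaw-a+90)%180-90; s=-1 # tool x points down
        print(' turn',np.radians(d)*s,'(q6 est either way)', 'alt',np.radians(d-np.sign(d)*180)*s)
    return o,R,p
E
python3 - <<'E'
from h import *
o,R,p=st([443,-34,120],110); print(R)
m=bot.camera_model('wrist'); print(RR(m), R.T@(np.array(m['position'])-p))
E
```

```text
t 1.55 tcp [172.487 495.861 226.725] jaw deg 70.8 grip 91.6 F [0.427 0.083 0.509] q6 -0.15 tilt [0. 0.]
 shift cm [ 10.669 -41.157  42.959]
 turn -0.6838478148313905 (q6 est either way) alt 2.4577448387584027
[[ 0.     0.329  0.944]
 [ 0.     0.944 -0.329]
 [-1.     0.    -0.   ]]
[[ 0.328  0.898  0.294]
 [ 0.945 -0.312 -0.102]
 [ 0.     0.311 -0.95 ]] [-158.184    0.293  -84.432]
```

```bash
python3 -m handwheel '[[[0,-2.7,2.8,0],[0,-2.7,2.8,0],[0,-2.7,2.8,0],[0,-2.7,2.8,0],[0,-2.7,2.8,0],[0,-2.7,2.8,0],[0,-2.7,2.8,0],[0,-2.7,2.8,0]]]' 1
python3 -m handwheel '[[[0.6,-2.7,2.8,0],[0.6,-2.7,2.8,0],[0.6,-2.7,2.8,0],[0.6,-2.7,2.8,0],[0.6,-2.7,2.8,0],[0.6,-2.7,2.8,0],[0.6,-2.7,2.8,0],[0,0,0,-0.12]]]'
python3 -m handwheel '[[[0,0,0,-0.12],[0,0,0,-0.12],[0,0,0,-0.12],[0,0,0,-0.12],[0,0,0,-0.084],[0,0,0,0]]]'
python3 - <<'E'
from h import *
st([443,-34,120],110)
im,d,m=snap('wrist','w1'); np.savez('/tmp/w1.npz',im=im,d=d)
print(m['position'],m['rotation'])
print(bot.find_in('wrist','filter_disc'),bot.spot_point('wrist','filter_disc'))
E
```

```text
time: 2.22
tool_pos: [313.5, 216.6, 227.0]
tcp_rot: [0.792, 1.57, 0.457]
contact_force: [1.8, 0.2, 0.9]
grip_width: 91.7
time: 2.88
tool_pos: [438.7, -30.1, 183.9]
tcp_rot: [-0.727, 1.568, -0.947]
contact_force: [0.0, 0.2, -0.1]
grip_width: 92.0
time: 3.38
tool_pos: [436.2, -24.7, 184.8]
tcp_rot: [-0.245, 1.571, 0.107]
contact_force: [-0.3, -0.2, -0.4]
grip_width: 91.8
t 3.38 tcp [436.153 -24.685 184.789] jaw deg 110.2 grip 91.8 F [-0.336 -0.151 -0.407] q6 -2.16 tilt [0. 0.]
 shift cm [ 6.479 -1.11   0.32 ]
 turn 0.003000671561711387 (q6 est either way) alt -3.138591982028082
[356.969 -53.927 342.933] [ 2.825 -0.     1.923]
[{'bbox': [220.8, 152.1, 49.8, 50.9], 'conf': 0.83}] [{'point': [245.7, 178.1], 'conf': 0.74}]
```

View pics/w1.png

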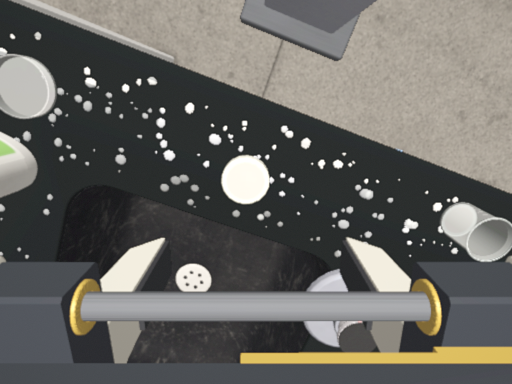

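```bash
python3 - <<'E'
from h import *
m=bot.camera_model('wrist');Z=np.load('/tmp/w1.npz');im,d=Z['im'],Z['d']
P=cloud(m,d); c=P[140:215,205:285]; g=im[140:215,205:285].min(2)
k=(g>150)&(c[...,2]>9)&(c[...,2]<22)
n,l,s,ce=cv2.connectedComponentsWithStats(k.astype('uint8')); i=1+np.argmax(s[1:,4]); k=l==i
print(s[i],np.median(c[k],0),(c[k].max(0)+c[k].min(0))/2,np.ptp(c[k],axis=0))
cv2.imwrite('pics/w1c.png',cv2.resize(im[130:230,195:300,::-1],None,fx=6,fy=6))
u,v=ce[i]+[205,140];print(u,v,ray(m,u,v,14))
E
```

```text
[  17   16   48   47 1735] [442.72989776 -33.13407239  14.11081781] [443.62393833 -32.67150856  12.8110759 ] [49.13175817 49.05507311  7.4313022 ]
245.3821325648415 179.48645533141212 [442.67847895 -33.11306138  14.        ]
```

View pics/w1c.png

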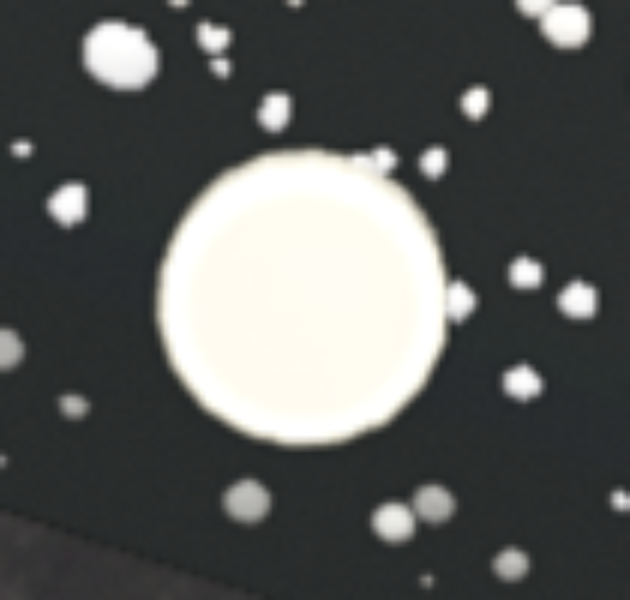

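```bash
python3 - <<'E'
from h import *
st([442.8,-33.1,5],110)
E
```

```text
t 3.53 tcp [436.11  -24.617 184.747] jaw deg 109.9 grip 91.8 F [ 0.04  -0.706  0.676] q6 -2.15 tilt [0. 0.]
 shift cm [17.975 -1.026  0.338]
 turn -0.0025512996596959076 (q6 est either way) alt 3.1390413539300974
```

```bash
python3 -m handwheel '[[[3,-0.5,0.17,0],[4,-0.5,0.17,0],[4,0,0,0],[3,0,0,0],[2,0,0,0],[1,0,0,0],[0,0,0,0]]]' 1
python3 - <<'E'
from h import *
st([442.8,-33.1,5],110)
snap('wrist','w2')
E
```

```text
time: 4.12
tool_pos: [441.2, -32.5, 12.6]
tcp_rot: [2.527, 1.566, 2.874]
contact_force: [-1.0, 0.3, 0.0]
grip_width: 91.7
t 4.12 tcp [441.188 -32.498  12.587] jaw deg 109.9 grip 91.7 F [-1.007  0.331  0.005] q6 -2.17 tilt [-0.005  0.001]
 shift cm [ 0.758 -0.114  0.134]
 turn -0.00187220623468504 (q6 est either way) alt 3.1397204473551077
```

View pics/w2.png

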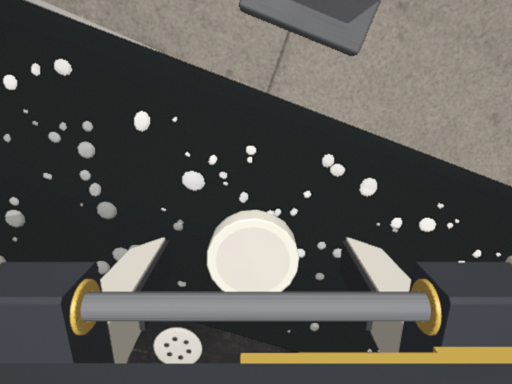

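```bash
python3 -m handwheel '[[[0.4,-0.1,0.1,0],[0.4,0,0,0],[0,0,0,0]]]' 1
python3 -c "
from h import *
st([442.8,-33.1,5],110)"
python3 -m handwheel '[[[0,0,0,0],[0,0,0,0],[0,0,0,0],[0,0,0,0],[0,0,0,0],[0,0,0,0],[0,0,0,0],[0,0,0,0]]]' 0
python3 -c "
from h import *
st([442.8,-33.1,5],110)"
```

```text
time: 4.42
tool_pos: [444.4, -33.6, 6.9]
tcp_rot: [-0.516, 1.57, -0.167]
contact_force: [-0.0, 0.3, -0.4]
grip_width: 91.9
t 4.42 tcp [444.406 -33.552   6.933] jaw deg 110.0 grip 91.9 F [-0.044  0.343 -0.439] q6 -2.17 tilt [ 0.001 -0.   ]
 shift cm [ 0.193  0.097 -0.136]
 turn -0.0002433873936866331 (q6 est either way) alt 3.1413492661961064
time: 5.08
tool_pos: [444.0, -33.4, 6.7]
tcp_rot: [0.285, 1.571, 0.634]
contact_force: [-0.7, -0.2, 1.8]
grip_width: 47.4
t 5.08 tcp [444.025 -33.441   6.749] jaw deg 110.0 grip 47.4 F [-0.736 -0.233  1.807] q6 -2.17 tilt [0. 0.]
 shift cm [ 0.175  0.074 -0.103]
 turn 0.00018478573047785317 (q6 est either way) alt -3.141407867859315
```

```bash
python3 -m handwheel '[[[0,0,0,0],[0,0,0,0],[-1,0,0,0],[-1,0,0,0],[-1,0,0,0],[0,0,0,0]]]'
python3 - <<'E'
from h import *
st([442.8,-33.1,5],110)
snap('wrist','w3')
E
```

```text
time: 5.58
tool_pos: [444.9, -33.7, 38.0]
tcp_rot: [-0.564, 1.568, -0.215]
contact_force: [1.1, -0.3, -1.0]
grip_width: 47.3
t 5.58 tcp [444.923 -33.652  37.962] jaw deg 110.0 grip 47.3 F [ 1.088 -0.293 -0.998] q6 -2.17 tilt [ 0.003 -0.001]
 shift cm [ 3.296  0.129 -0.188]
 turn 0.0002408079904532123 (q6 est either way) alt -3.14135184559934
```

View pics/w3.png

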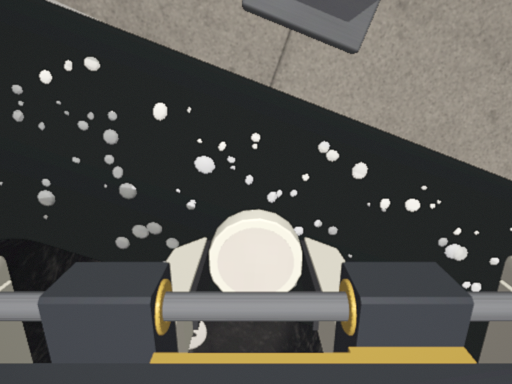

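```bash
python3 - <<'E'
from h import *
o,R,p=st(); im,d,m=snap('wrist')
P=(cloud(m,d)-p)@R   # tool frame
k=(im.min(2)>180); c=P[200:300,195:320]; g=k[200:300,195:320]
k=g&(abs(c[...,0]+7)<5)&(abs(c[...,1])<30)&(abs(c[...,2])<35)
q=c[k]; print(len(q),np.median(q[:,0]),q.min(0),q.max(0))
cv2.imwrite('pics/w4.png',cv2.resize(np.where(k[...,None],im[200:300,195:320,::-1],im[200:300,195:320,::-1]//3),None,fx=5,fy=5))
# project disc circle hypothesis
from scipy.optimize import minimize
def proj(pt):
    x=(np.asarray(pt)@R.T+p-np.array(m['position']))@RR(m); return x[:,0]/x[:,2]*m['fx']+m['cx'],x[:,1]/x[:,2]*m['fy']+m['cy']
th=np.linspace(0,2*np.pi,200)
big=im[:,:,::-1].copy(); big=cv2.resize(big,None,fx=4,fy=4)
for dz,col in [(0,(0,0,255)),(-3,(0,255,0)),(-6,(255,0,0))]:
    u,v=proj(np.c_[np.full(200,-7.2),25*np.cos(th),dz+25*np.sin(th)])
    cv2.polylines(big,[np.int32(np.c_[u*4+2,v*4+2])],True,col,1)
cv2.imwrite('pics/w4b.png',big[720:1250,680:1400])
E
```

```text
t 5.63 tcp [444.558 -33.591  37.208] jaw deg 110.0 grip 47.5 F [-0.464  0.726 -0.594] q6 -2.17 tilt [ 0.002 -0.   ]
6072 -7.450509534938481 [-12.    -29.902 -24.775] [-2.008 29.904 17.707]
```

View pics/w4b.png

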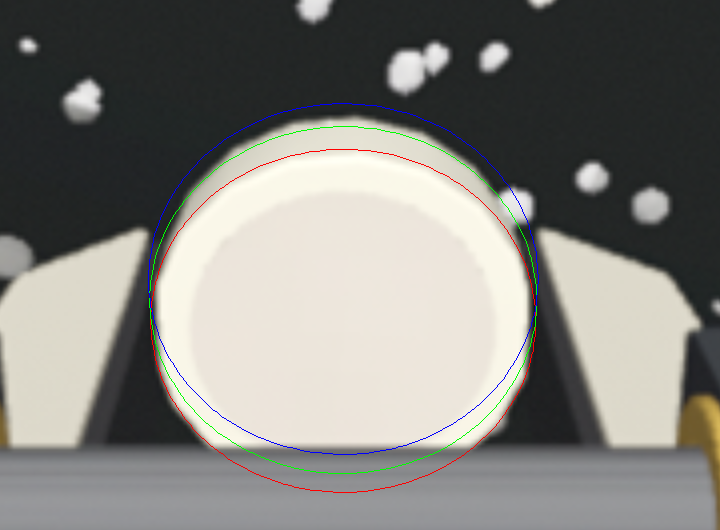

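```bash
python3 - <<'E'
from h import *
st([480,107,140],110)
E
```

```text
t 5.68 tcp [444.12  -33.504  36.693] jaw deg 110.0 grip 48.0 F [ 0.268 -0.012 -0.346] q6 -2.17 tilt [ 0.001 -0.   ]
 shift cm [-10.33   11.971   8.185]
 turn 0.0001578931812151231 (q6 est either way) alt -3.141434760408578
```

```bash
python3 -m handwheel '[[[-3,0,0,0],[-3,0,0,0],[-2.3,2,1.2,0],[-2,2,2,0],[0,3,2,0],[0,3,2,0],[0,2,1,0],[0,0,0,0]]]'
python3 - <<'E'
from h import *
st([480,107,140],110)
im,d,m=snap('wrist','w5'); np.savez('/tmp/w5.npz',im=im,d=d,pos=m['position'],rot=m['rotation'])
print(bot.spot_point('wrist','plate_top'))
P=cloud(m,d); Z=P[...,2]
k=(abs(Z-58)<5)&(im.max(2)<90)&(np.hypot(P[...,0]-555,P[...,1]-135)<40)
n,l,s,ce=cv2.connectedComponentsWithStats(k.astype('uint8')); i=1+np.argmax(s[1:,4]); q=P[l==i]
print(s[i],ce[i],np.median(q,0),(q.max(0)+q.min(0))/2,np.ptp(q,axis=0))
E
```

```text
time: 6.35
tool_pos: [480.0, 110.9, 138.9]
tcp_rot: [1.676, 1.569, 2.029]
contact_force: [-0.8, -0.4, -0.5]
grip_width: 47.4
t 6.35 tcp [479.951 110.919 138.884] jaw deg 110.2 grip 47.4 F [-0.843 -0.357 -0.525] q6 -1.85 tilt [-0.001  0.001]
 shift cm [-0.112 -0.369 -0.131]
 turn 0.0037190993021191565 (q6 est either way) alt -3.137873554287674
[]Traceback (most recent call last):
  File "<stdin>", line 7, in <module>
    return _wrapfunc(a, 'argmax', axis=axis, out=out, **kwds)
    return bound(*args, **kwds)
ValueError: attempt to get argmax of an empty sequence
```

View pics/w5.png

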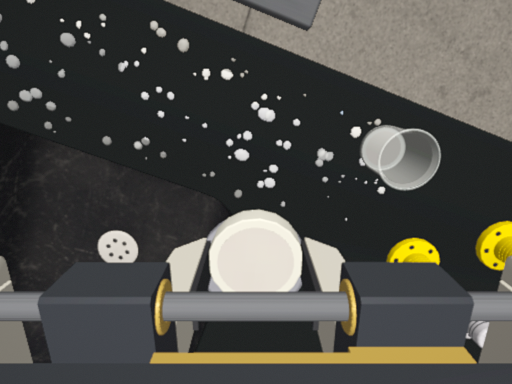

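```bash
python3 -m handwheel '[[[0,0,2.5,0],[0,0,3.5,0],[0,0,3.5,0],[0,0,2.5,0],[0,0,1.8,0],[0,0,0,0]]]'
python3 - <<'E'
from h import *
st([555.4,134.8,139],110)
im,d,m=snap('wrist','w6'); np.savez('/tmp/w6.npz',im=im,d=d,pos=m['position'],rot=m['rotation'])
print(bot.spot_point('wrist','plate_top'))
P=cloud(m,d); Z=P[...,2]
k=(abs(Z-58)<5)&(im.max(2)<90)&(np.hypot(P[...,0]-555,P[...,1]-135)<40)
n,l,s,ce=cv2.connectedComponentsWithStats(k.astype('uint8'))
if n>1:
  i=1+np.argmax(s[1:,4]); q=P[l==i]
  print(s[i],ce[i],np.median(q,0),(q.max(0)+q.min(0))/2,np.ptp(q,axis=0))
E
```

```text
time: 6.95
tool_pos: [612.2, 153.7, 138.4]
tcp_rot: [-0.288, 1.57, 0.06]
contact_force: [-0.8, 0.3, -0.2]
grip_width: 47.1
t 6.95 tcp [612.154 153.689 138.39 ] jaw deg 109.9 grip 47.1 F [-0.793  0.299 -0.217] q6 -1.79 tilt [0.001 0.   ]
 shift cm [-0.065  0.159 -5.979]
 turn -0.00115572893464098 (q6 est either way) alt 3.1404369246551522
[{'point': [259.3, 131.5], 'conf': 0.89}]
[ 231  100   58   59 2645] [259.537 129.007] [556.33  136.618  58.147] [556.778 136.839  58.162] [41.417 41.602  4.72 ]
```

View pics/w6.png

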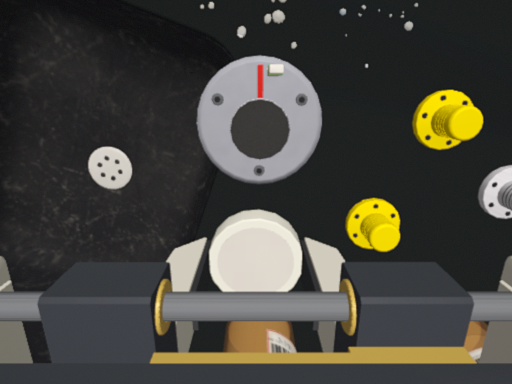

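```bash
python3 -m handwheel '[[[0,0,-1.5,0],[0,0.1,-2.5,0],[1,0,-1.5,0],[2,0,-0.3,0],[2,0,0,0],[1,0,0,0],[0,0,0,0],[0,0,0,0]]]'
python3 - <<'E'
from h import *
st([556.7,136.7,65],110)
im,d,m=snap('side','s1')
cv2.imwrite('pics/s1c.png',cv2.resize(im[150:270,160:330,::-1],None,fx=4,fy=4,interpolation=cv2.INTER_CUBIC))
E
```

```text
time: 7.72
tool_pos: [554.4, 135.2, 79.8]
tcp_rot: [2.894, 1.57, -3.041]
contact_force: [0.4, -0.2, 0.9]
grip_width: 47.6
t 7.72 tcp [554.398 135.151  79.819] jaw deg 110.0 grip 47.6 F [ 0.441 -0.21   0.9  ] q6 -1.81 tilt [-0.001 -0.   ]
 shift cm [1.482 0.067 0.271]
 turn -0.00038301919062895453 (q6 est either way) alt 3.1412096343991642
```

View pics/s1c.png

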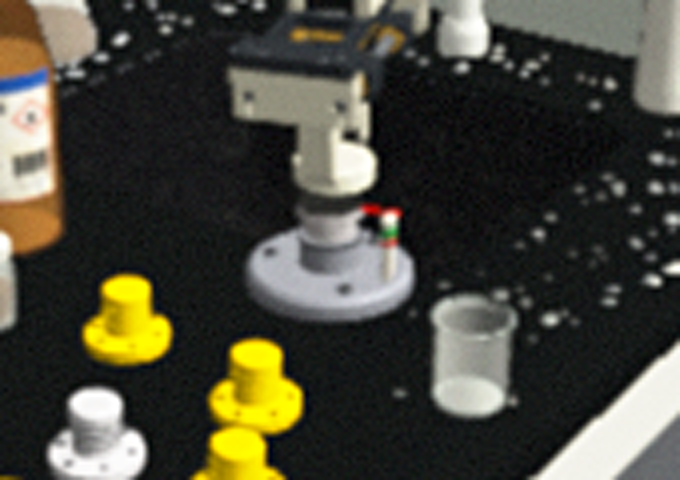

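```bash
python3 -m handwheel '[[[0.5,0.05,0.25,0],[0.5,0,0,0],[0.3,0,0,0],[0,0,0,0],[0,0,0,0]]]'
python3 -c "
from h import *
st([556.7,136.7,65],110)"
```

```text
time: 8.18
tool_pos: [556.9, 137.0, 66.5]
tcp_rot: [2.754, 1.57, 3.103]
contact_force: [-0.6, 0.1, -0.3]
grip_width: 47.6
t 8.18 tcp [556.868 137.043  66.52 ] jaw deg 110.0 grip 47.6 F [-0.634  0.064 -0.344] q6 -1.81 tilt [-0.  0.]
 shift cm [ 0.152 -0.026 -0.027]
 turn 0.00027484542663496506 (q6 est either way) alt -3.141317808163158
```

```bash
python3 -m handwheel '[[[0.1,0,0,0],[0.05,0,0,0],[0,0,0,0],[0,0,0,0]]]'
python3 -c "
from h import *
st([556.7,136.7,65],110)"
```

```text
time: 8.52
tool_pos: [557.0, 137.0, 65.3]
tcp_rot: [0.081, 1.571, 0.43]
contact_force: [-0.0, -0.2, 0.1]
grip_width: 47.6
t 8.52 tcp [557.036 137.005  65.297] jaw deg 110.0 grip 47.6 F [-0.045 -0.212  0.061] q6 -1.81 tilt [0. 0.]
 shift cm [ 0.03  -0.017 -0.042]
 turn 0.00018796710471534602 (q6 est either way) alt -3.1414046864850778
```

```bash
python3 -m handwheel '[[[0.05,0,0,0],[0,0,0,0]]]'
python3 -m handwheel '[[[0,0,0,0],[0,0,0,0],[0,0,0,0],[0,0,0,0],[0,0,0,0],[0,0,0,0]]]' 1
python3 -m handwheel '[[[-1,0,0,0],[-3,0,0,0],[-3,0,2,0],[-2,0,3,0],[0,0,2,0],[0,0,0,0]]]'
python3 - <<'E'
from h import *
st([556.7,136.7,65],110)
im,d,m=snap('wrist','w7')
P=cloud(m,d); Z=P[...,2]
for z0,k in [(72,(abs(Z-72)<5)&(im.min(2)>150)),(14,(abs(Z-14)<4)&(im.min(2)>90))]:
  k&=np.hypot(P[...,0]-555,P[...,1]-135)<70
  n,l,s,ce=cv2.connectedComponentsWithStats(k.astype('uint8'));i=1+np.argmax(s[1:,4]); q=P[l==i]
  print(s[i],ce[i],np.median(q,0),(q.max(0)+q.min(0))/2,np.ptp(q,axis=0))
E
```

```text
time: 8.68
tool_pos: [557.1, 137.0, 64.8]
tcp_rot: [0.018, 1.57, 0.367]
contact_force: [-0.2, -0.0, -0.2]
grip_width: 47.7
time: 9.18
tool_pos: [557.0, 137.0, 64.7]
tcp_rot: [0.624, 1.571, 0.973]
contact_force: [-0.1, -0.1, 0.6]
grip_width: 82.8
time: 9.68
tool_pos: [626.4, 162.0, 157.3]
tcp_rot: [-0.169, 1.564, 0.18]
contact_force: [-0.3, -0.5, -0.4]
grip_width: 91.4
t 9.68 tcp [626.446 161.981 157.293] jaw deg 110.0 grip 91.4 F [-0.306 -0.539 -0.374] q6 -1.79 tilt [0.007 0.001]
 shift cm [ 9.179  0.024 -7.481]
 turn 0.00046879280366967133 (q6 est either way) alt -3.1411238607861236
[ 222   69   69   72 3853] [256.004 104.828] [556.502 136.951  72.233] [557.329 137.307  72.12 ] [49.606 49.318  4.847]
[ 197   36  119  124 7289] [255.507  96.164] [548.754 134.161  13.978] [556.062 136.854  14.003] [106.312 106.206   7.95 ]
```

View pics/w7.png

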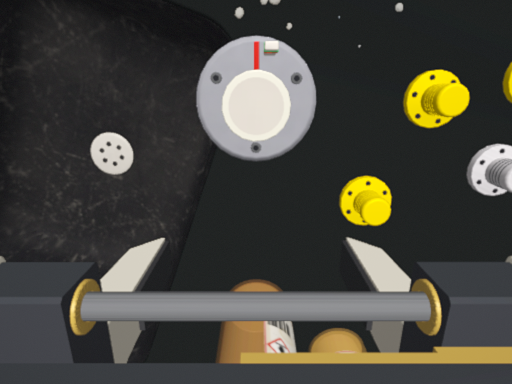

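```bash
python3 - <<'E'
from h import *
m=bot.camera_model('top');D=np.load('/tmp/top0.npz')['d']; P=cloud(m,D).reshape(-1,3)
for lo,hi in[(60,120),(120,400)]:
  q=P[(P[:,2]>lo)&(P[:,2]<hi)&(P[:,0]>450)&(P[:,1]>50)&(P[:,1]<560)]
  h,_,_=np.histogram2d(q[:,0],q[:,1],[np.arange(450,850,25),np.arange(50,560,25)])
  print(lo);print('     ',np.arange(50,550,25)); 
  for x,r in zip(np.arange(450,850,25),h): print(x,''.join('%4d'%v for v in r))
q=P[(P[:,2]<420)];print(q[(q[:,0]>620)&(q[:,1]>100)&(q[:,0]<800)][:,2].max())
st([550,338,157])
E
```

```text
60
      [ 50  75 100 125 150 175 200 225 250 275 300 325 350 375 400 425 450 475
 500 525]
450    0   0   0   0   0   0   0   0   0   0   0   0   0   0   0   0   0   0   0   0
475    0   0   0   0   0   0   0   0   0   0   0   0   0   0   0   0   0   0   0   0
500    0   0   0   0   0   0   0   0   0   0   0   0   0   0   0   0   0   0   0   0
525    0   0   4   2   1   0   0   0   0   0   0   0   0   0   0   0   0   0   0   0
550    0   0   2   9   1   0   0   0   0   0   0   0   0   0   0   0   0   0   0   0
575    0   0   0   0   0   0   0   0   0   0   0   0   0   0   0   0   0   0  19   3
600    0   0   0   0   0   0   0   0   0   0   0   0   0   0   0   0   0   0  22   0
625    0   0   0   0   0   0   0   0   0   0   0   0   0   0   0   0   0   0   0   0
650    0   0   0   0   0   0   0   0   0   0   0   0   0  41  25   0   0   0   0   0
675    0   0   0   0   0   0   0   0   0   0   5   0  25  14   0   0   0   0   0   0
700    0   0   0   0   0   0   0   0   0   0   0   0  10   5   0   0   0   0   0   0
725    0   0   0   0   0  38  37  18   0   0   0   0   0   0   0   0   0 
[... 1100 characters left out ...]
  53   8   0   0   0   0
675    0   0   0   0   0   0   0   0   0   0   0   0   9 114  73  15   0   0   0   0
700    0   0   0   0   0   0   0   0   0   0   0   0   4  60  31   0   0   0   0   0
725    0   0   0   0   0  45 103  36   0   0   0   0   0   3   5   0   0   0   0   0
750    0   0   0   0   0  74  79  39   0  16  74  51   0   0   0   0   0   0   0   0
775    0   0   0   0   0  11   9   0   0  39  92  57   1   0   0   0   0   0   0   0
800    0   0   0   0   0   0   0   0   0   4  24   2   1   0   0   0   0   0   0   0
222.02941326703422
t 9.73 tcp [623.959 161.338 155.617] jaw deg 110.0 grip 91.7 F [-0.538  0.613  0.192] q6 -1.79 tilt [0.002 0.   ]
 shift cm [-0.147 19.131 -0.897]
```

```bash
python3 -m handwheel '[[[0,2,-0.5,0],[0,3,-0.4,0],[0,3,0,0],[0,3,0,0],[0,3,0,0],[0,3,0,0],[0,2,0,0],[0,0,0,0]]]' 0.6
python3 - <<'E'
from h import *
st([550,338,157])
im,d,m=snap('wrist','w8')
P=cloud(m,d); Z=P[...,2]
print(bot.spot_point('wrist','pressure_cap'))
sat=im.max(2).astype(int)-im.min(2)
k=(abs(Z-38)<5)&(im.min(2)>100)&(sat<40)&(np.hypot(P[...,0]-535,P[...,1]-372)<40)
n,l,s,ce=cv2.connectedComponentsWithStats(k.astype('uint8'));i=1+np.argmax(s[1:,4]); q=P[l==i]
print(s[i],ce[i],np.median(q,0),(q.max(0)+q.min(0))/2,np.ptp(q,axis=0))
k=(Z>4)&(sat<40)&(im.min(2)>60)&(np.hypot(P[...,0]-535,P[...,1]-372)<40)
q=P[k];print((q.max(0)+q.min(0))/2,np.ptp(q,axis=0))
E
```

```text
time: 10.4
tool_pos: [546.1, 339.5, 154.3]
tcp_rot: [2.62, 1.568, 2.973]
contact_force: [-0.9, -0.7, 0.3]
grip_width: 55.2
t 10.40 tcp [546.136 339.518 154.33 ] jaw deg 110.2 grip 55.2 F [-0.931 -0.671  0.256] q6 -1.49 tilt [-0.002  0.   ]
 shift cm [-0.268 -0.276  0.309]
[{'point': [170.2, 215.3], 'conf': 0.89}, {'point': [382.2, 190.9], 'conf': 0.87}, {'point': [293.9, 185.2], 'conf': 0.76}, {'point': [221.1, 115.2], 'conf': 0.66}, {'point': [316.5, 99.1], 'conf': 0.6}]
[284 181  30  29 694] [298.661 195.12 ] [535.442 376.53   37.921] [536.129 377.165  36.512] [26.146 26.397  6.958]
[528.166 368.065 129.386] [ 66.031  67.951 250.722]
```

View pics/w8.png

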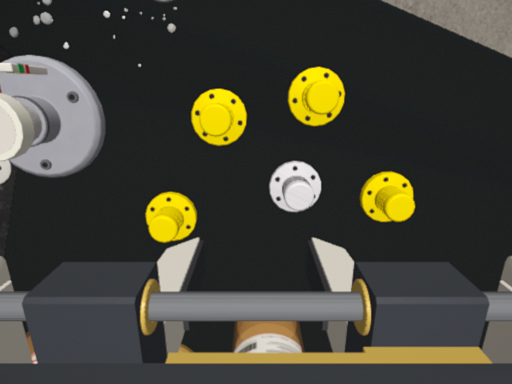

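```bash
python3 -c "
from h import *
st([535.8,376.8,14],110)"
```

```text
t 10.50 tcp [548.104 336.253 154.396] jaw deg 110.1 grip 55.5 F [-0.756 -0.431  0.317] q6 -1.49 tilt [-0.001 -0.001]
 shift cm [14.037  4.238  0.261]
 turn 0.00179134233803095 (q6 est either way) alt -3.139801311251762
```

```bash
python3 -m handwheel '[[[0,2,0.13,0],[1,2,0.13,0],[3,0.2,0,0],[3,0,0,0],[2.5,0,0,0],[1.5,0,0,0],[0,0,0,0],[0,0,0,0]]]' 0.6
python3 - <<'E'
from h import *
st([535.8,376.8,14],110)
im,d,m=snap('wrist','w9')
E
```

```text
time: 11.17
tool_pos: [537.5, 375.1, 44.2]
tcp_rot: [-2.866, 1.569, -2.518]
contact_force: [0.1, -0.6, 1.2]
grip_width: 55.2
t 11.17 tcp [537.466 375.077  44.225] jaw deg 109.9 grip 55.2 F [ 0.106 -0.646  1.188] q6 -1.43 tilt [-0.002 -0.001]
 shift cm [ 3.023  0.221 -0.091]
 turn -0.0013761425653578336 (q6 est either way) alt 3.1402165110244358
```

View pics/w9.png

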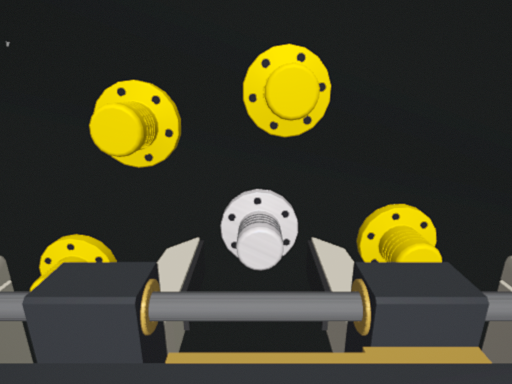

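```bash
python3 -m handwheel '[[[1,0.2,0,0],[1,0,0,0],[0.7,0,0,0],[0.3,0,-0.05,0],[0,0,0,0],[0,0,0,0]]]' 0.6
python3 -c "
from h import *
st([535.8,376.8,14],110)"
python3 -m handwheel '[[[0,0,0,0],[0,0,0,0],[0,0,0,0],[0,0,0,0],[0,0,0,0],[0,0,0,0]]]' 0
python3 -c "
from h import *
st([535.8,376.8,14],110)"
```

```text
time: 11.72
tool_pos: [536.1, 378.5, 14.6]
tcp_rot: [-3.079, 1.57, -2.73]
contact_force: [-0.3, -0.9, -0.0]
grip_width: 54.9
t 11.72 tcp [536.101 378.467  14.56 ] jaw deg 110.0 grip 54.9 F [-0.322 -0.854 -0.034] q6 -1.42 tilt [-0. -0.]
 shift cm [ 0.056 -0.146 -0.085]
 turn 0.00030384092192786607 (q6 est either way) alt -3.141288812667865
time: 12.22
tool_pos: [536.4, 378.5, 15.0]
tcp_rot: [0.054, 1.57, 0.403]
contact_force: [0.8, -0.5, 0.1]
grip_width: 26.0
t 12.22 tcp [536.379 378.474  15.015] jaw deg 110.0 grip 26.0 F [ 0.781 -0.537  0.115] q6 -1.42 tilt [0. 0.]
 shift cm [ 0.101 -0.137 -0.112]
 turn 0.0001696138431834441 (q6 est either way) alt -3.1414230397466096
```

```bash
python3 -m handwheel '[[[-1,0,0,0],[-3,0,0,0],[-4,0,0,0],[-3,0,0,0],[-1,0,0,0],[0,0,0,0],[0,0,0,0]]]'
python3 - <<'E'
from h import *
im,d,m=snap('wrist','w10')
o,R,p=st([557,137,130],110)
q=(cloud(m,d)-p)@R
sat=im.max(2).astype(int)-im.min(2)
k=(abs(q[...,0]+23)<4)&(np.hypot(q[...,1],q[...,2])<22)&(sat<40)&(im.min(2)>90)
n,l,s,ce=cv2.connectedComponentsWithStats(k.astype('uint8'));i=1+np.argmax(s[1:,4]); c=q[l==i]
print('knob',s[i],np.median(c,0),(c.max(0)+c.min(0))/2,np.ptp(c,axis=0))
k=(abs(q[...,0]-7)<4)&(np.hypot(q[...,1],q[...,2])<35)&(sat<40)&(im.min(2)>90); c=q[k]
print('flange',len(c),c.min(0),c.max(0))
cv2.imwrite('pics/w10c.png',cv2.resize(im[150:320,150:360,::-1],None,fx=3.5,fy=3.5))
E
```

```text
time: 12.8
tool_pos: [535.8, 378.2, 134.2]
tcp_rot: [3.135, 1.57, -2.799]
contact_force: [-0.1, -0.0, -2.3]
grip_width: 26.4
t 12.85 tcp [535.183 377.858 132.808] jaw deg 110.0 grip 26.5 F [ 0.578 -0.531 -2.271] q6 -1.42 tilt [-0.003 -0.002]
 shift cm [  0.311 -23.379  -6.188]
 turn 5.76061871712826e-05 (q6 est either way) alt -3.141535047402622
knob [ 228  248   55   43 1999] [-24.237  -0.024  -3.019] [-22.798   0.11   -2.724] [ 7.508 26.324 21.004]
flange 1902 [  3.001 -23.323 -24.342] [10.988 24.632 -0.635]
```

View pics/w10c.png

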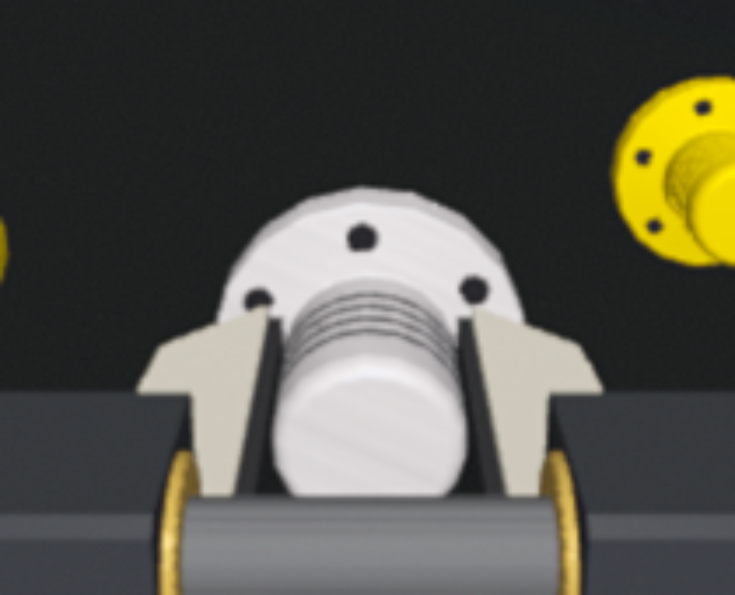

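```bash
python3 -m handwheel '[[[0,-2,-0.6,0],[0,-3,-0.8,0],[0,-3.5,-0.9,0],[0,-3.5,-0.9,0],[0,-3.5,-0.9,0],[0,-3.5,-0.9,0],[0,-2.7,-0.7,0],[0,-1.7,-0.5,0]]]'
python3 -m handwheel '[[[1,0,0,0],[1,0,0,0],[0,0,0,0],[0,0,0,0]]]'
python3 - <<'E'
from h import *
im,d,m=snap('wrist','w11')
st([557,137,88],110)
im,d,m=snap('side','s2')
cv2.imwrite('pics/s2c.png',cv2.resize(im[150:270,160:330,::-1],None,fx=4,fy=4,interpolation=cv2.INTER_CUBIC))
E
```

```text
time: 13.52
tool_pos: [556.8, 134.2, 132.1]
tcp_rot: [3.02, 1.566, -2.916]
contact_force: [-0.2, 1.3, -2.0]
grip_width: 26.3
time: 13.85
tool_pos: [556.7, 138.3, 112.6]
tcp_rot: [2.815, 1.567, -3.118]
contact_force: [-0.2, 0.1, -1.6]
grip_width: 26.7
t 13.90 tcp [557.294 138.465 113.562] jaw deg 110.1 grip 26.0 F [-0.856  0.201 -1.165] q6 -1.81 tilt [-0.002  0.   ]
 shift cm [ 2.556 -0.13  -0.073]
 turn 0.001625533198001779 (q6 est either way) alt -3.1399671203917916
```

View pics/s2c.png

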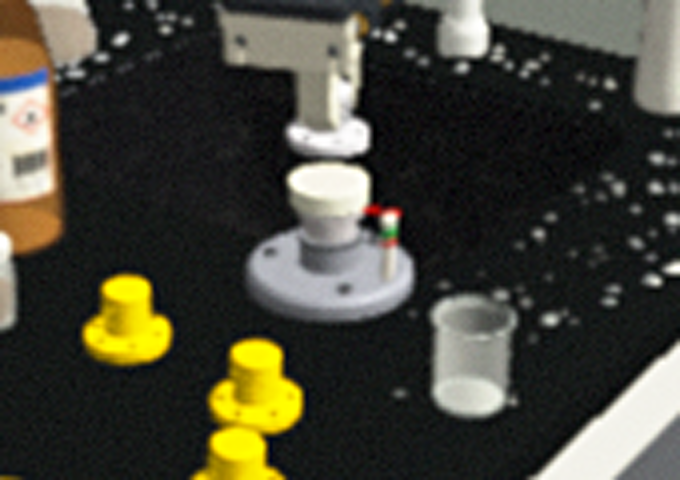

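View pics/w11.png

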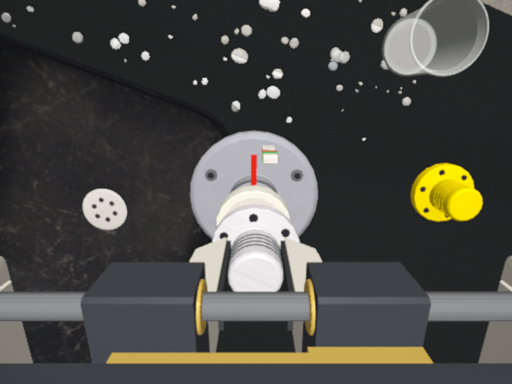

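```bash
python3 -m handwheel '[[[0.7,-0.12,-0.05,0],[0.8,0,0,0],[0.5,0,0,0],[0.2,0,0,0],[0,0,0,0],[0,0,0,0],[0,0,0,0]]]'
python3 -c "
from h import *
st([557,137,87],110)"
```

```text
time: 14.53
tool_pos: [558.2, 136.1, 93.0]
tcp_rot: [-0.114, 1.57, 0.235]
contact_force: [-0.6, -0.0, -0.4]
grip_width: 26.2
t 14.53 tcp [558.196 136.063  92.965] jaw deg 110.0 grip 26.2 F [-0.553 -0.05  -0.441] q6 -1.81 tilt [0.001 0.   ]
 shift cm [ 0.596  0.129 -0.081]
 turn 9.23410137057142e-05 (q6 est either way) alt -3.1415003125760874
```

```bash
python3 -m handwheel '[[[0.3,0.12,-0.08,0],[0.15,0,0,0],[0,0,0,0],[0,0,0,0]]]'
python3 -c "
from h import *
st([557,137,87],110)"
python3 -m handwheel '[[[0.1,0,0,0],[0.05,0,0,0],[0,0,0,0],[0,0,0,0]]]'
python3 -c "
from h import *
st([557,137,87],110)"
```

```text
time: 14.87
tool_pos: [556.7, 136.9, 88.1]
tcp_rot: [2.4, 1.571, 2.749]
contact_force: [0.4, 0.5, -1.7]
grip_width: 26.3
t 14.87 tcp [556.721 136.94   88.133] jaw deg 110.0 grip 26.3 F [ 0.423  0.538 -1.749] q6 -1.81 tilt [-0.  0.]
 shift cm [ 0.113 -0.004  0.028]
 turn 0.00019330294673599249 (q6 est either way) alt -3.141399350643057
time: 15.2
tool_pos: [556.9, 136.9, 87.0]
tcp_rot: [-0.107, 1.57, 0.242]
contact_force: [-0.2, 0.6, 0.7]
grip_width: 26.5
t 15.20 tcp [556.949 136.935  86.981] jaw deg 110.0 grip 26.5 F [-0.239  0.598  0.657] q6 -1.81 tilt [0.001 0.   ]
 shift cm [-0.002  0.004  0.007]
 turn 0.0001980203042333633 (q6 est either way) alt -3.14139463328556
```

```bash
python3 - <<'E'
from h import *
im,d,m=snap('wrist','w12')
cv2.imwrite('pics/w12c.png',cv2.resize(im[110:300,150:360,::-1],None,fx=3,fy=3))
im,d,m=snap('side','s3')
cv2.imwrite('pics/s3c.png',cv2.resize(im[160:240,200:300,::-1],None,fx=6,fy=6,interpolation=cv2.INTER_CUBIC))
E
```

```text
(no output)
```

View pics/s3c.png

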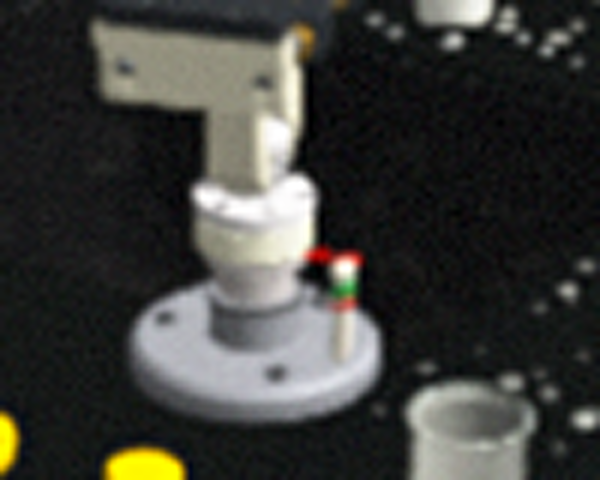

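View pics/w12c.png

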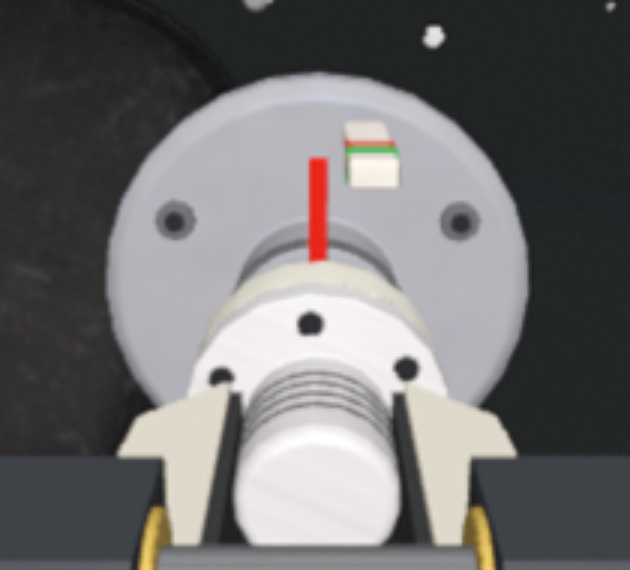

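```bash
python3 -m handwheel '[[[0.1,0,0,0],[0.1,0,0,0],[0.1,0,0,0],[0,0,0,0],[0,0,0,0]]]'
python3 -c "
from h import *
st([557,137,80],110)"
python3 -m handwheel '[[[0.1,0,0,0],[0.1,0,0,0],[0,0,0,0],[0,0,0,0]]]'
python3 -c "
from h import *
st([557,137,80],110)"
```

```text
time: 15.72
tool_pos: [556.9, 136.9, 83.9]
tcp_rot: [-0.068, 1.57, 0.281]
contact_force: [-0.6, -0.5, 3.4]
grip_width: 26.1
t 15.72 tcp [556.949 136.937  83.909] jaw deg 110.0 grip 26.1 F [-0.609 -0.49   3.366] q6 -1.81 tilt [0. 0.]
 shift cm [0.391 0.004 0.007]
 turn 0.00014248397503815815 (q6 est either way) alt -3.141450169614755
time: 16.05
tool_pos: [557.0, 136.9, 82.0]
tcp_rot: [-0.092, 1.57, 0.257]
contact_force: [-1.3, -0.3, 5.7]
grip_width: 26.1
t 16.05 tcp [556.99  136.936  82.003] jaw deg 110.0 grip 26.1 F [-1.265 -0.29   5.729] q6 -1.81 tilt [0.001 0.   ]
 shift cm [0.2   0.006 0.003]
 turn 0.0001247521826573258 (q6 est either way) alt -3.141467901407136
```

```bash
python3 -m handwheel '[[[0.1,0,0,0],[0.1,0,0,0],[0,0,0,0],[0,0,0,0],[0,0,0,0],[0,0,0,0]]]'
python3 - <<'E'
from h import *
for i in range(4): st([557,137,80],110); im,d,m=snap('wrist','w13')
cv2.imwrite('pics/w13c.png',cv2.resize(im[110:300,150:360,::-1],None,fx=3,fy=3))
P=cloud(m,d); Z=P[...,2]
k=(im[...,0]>150)&(im[...,1]<70)&(Z>35)&(Z<65)&(np.hypot(P[...,0]-557,P[...,1]-137)<50)
print('pointer z',k.sum(),np.median(P[k],0))
im,d,m=snap('side','s4')
cv2.imwrite('pics/s4c.png',cv2.resize(im[160:240,200:300,::-1],None,fx=6,fy=6,interpolation=cv2.INTER_CUBIC))
E
```

```text
time: 16.55
tool_pos: [557.0, 136.9, 80.3]
tcp_rot: [-0.193, 1.57, 0.156]
contact_force: [-1.6, -0.1, 8.4]
grip_width: 26.3
t 16.55 tcp [557.018 136.919  80.284] jaw deg 110.0 grip 26.3 F [-1.624 -0.144  8.369] q6 -1.81 tilt [0.001 0.   ]
 shift cm [0.028 0.008 0.001]
 turn 0.00015030269114292663 (q6 est either way) alt -3.14144235089865
t 16.60 tcp [556.994 136.961  80.266] jaw deg 110.0 grip 26.3 F [-2.692 -0.71   7.344] q6 -1.81 tilt [0.001 0.   ]
 shift cm [0.027 0.003 0.002]
 turn 0.00017886608652815394 (q6 est either way) alt -3.141413787503265
t 16.65 tcp [556.999 136.926  80.261] jaw deg 110.0 grip 26.3 F [-2.709  0.164  8.201] q6 -1.81 tilt [0.001 0.   ]
 shift cm [0.026 0.007 0.003]
 turn 0.0001538350303782406 (q6 est either way) alt -3.141438818559415
t 16.70 tcp [556.996 136.953  80.271] jaw deg 110.0 grip 26.2 F [-1.805 -1.025  7.288] q6 -1.81 tilt [0.001 0.   ]
 shift cm [0.027 0.004 0.002]
 turn 0.0002119112921062058 (q6 est either way) alt -3.141380742297687
pointer z 181 [524.481 125.267  48.616]
```

View pics/s4c.png

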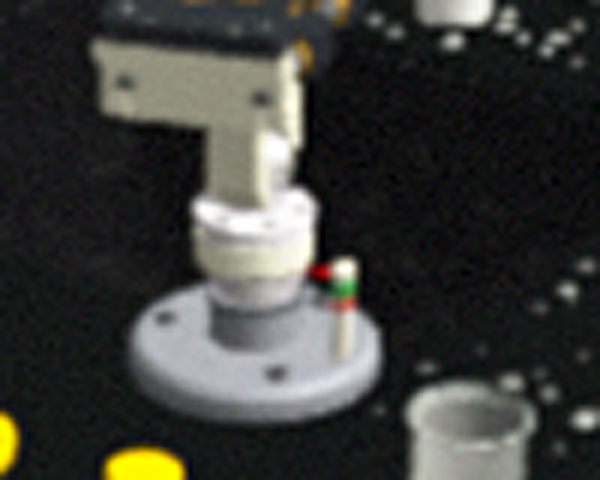

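View pics/w13c.png

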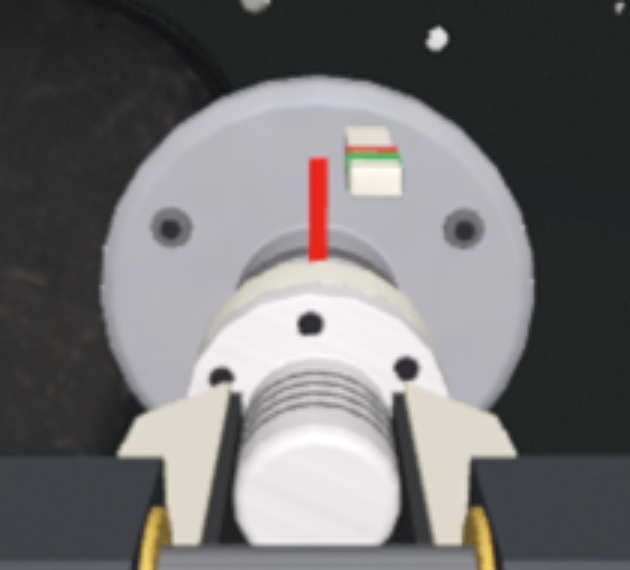

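```bash
python3 - <<'E'
from h import *
Z6=np.load('/tmp/w6.npz'); m=dict(bot.camera_model('wrist'))
def ptr(im,d,m):
    P=cloud(m,d); Z=P[...,2]; R_=np.hypot(P[...,0]-557,P[...,1]-137)
    k=(im[...,0]>150)&(im[...,1]<70)&(Z>35)&(Z<65)&(R_<50)&(R_>25); print('pointer',k.sum(),np.median(P[k],0))
    k=(im[...,1]>110)&(im[...,0]<90)&(Z>20)&(Z<65)&(R_<70)
    if k.sum(): print('green',k.sum(),np.median(P[k],0),P[k].min(0),P[k].max(0))
mm=dict(m); mm['position']=Z6['pos'];mm['rotation']=Z6['rot']; ptr(Z6['im'],Z6['d'],mm)
im,d,m=snap('wrist'); ptr(im,d,m)
# side view: vertical profile
ms=bot.camera_model('side'); s=cv2.imread('pics/s4.png'); r=cv2.imread('pics/s3.png')
def pr(w_):
    x=(np.array(w_)-np.array(ms['position']))@RR(ms); return x[:2]/x[2]*ms['fx']+[ms['cx'],ms['cy']]
a=np.radians(20); ex=np.array([np.cos(a),np.sin(a)]);ey=np.array([-np.sin(a),np.cos(a)])
for n,x,y,z in [('ptr58',-40,0,56),('ptr49',-40,0,49),('post57',-41,11,57),('post14',-41,11,14)]:
    print(n,pr(np.r_[np.array([556.5,137])+x*ex+y*ey,z]))
def red(i): 
    i=i.astype(int);k=(i[...,2]>140)&(i[...,1]<90)&(i[...,0]<90); k[:195]=0;k[225:]=0;k[:,:240]=0;k[:,275:]=0
    v,u=np.nonzero(k);print(len(v),list(zip(u,v)))
red(r);red(s)
g=s.astype(int);k=(g[...,1]>g[...,2]+40)&(g[...,1]>g[...,0]+25);k[:190]=0;k[230:]=0;k[:,:240]=0;k[:,275:]=0
print('green',list(zip(*np.nonzero(k)[::-1])))
E
```

```text
pointer 115 [524.6524697  125.06963405  55.28887548]
green 1 [518.32409766 129.32717419  46.5075687 ] [518.32409766 129.32717419  46.5075687 ] [518.32409766 129.32717419  46.5075687 ]
pointer 168 [523.6601748  124.97643149  48.69993235]
green 14 [510.97012195 132.8001026   49.70002976] [509.52210347 127.55875051  48.79990203] [512.88174458 136.25959183  50.56351414]
ptr58 [257.04272393 201.59568296]
ptr49 [256.9805101  204.09430671]
post57 [256.3735274  203.13665886]
post14 [256.00343267 218.39948635]
9 [(np.int64(252), np.int64(202)), (np.int64(253), np.int64(202)), (np.int64(254), np.int64(202)), (np.int64(257), np.int64(202)), (np.int64(258), np.int64(202)), (np.int64(259), np.int64(202)), (np.int64(255), np.int64(203)), (np.int64(259), np.int64(203)), (np.int64(258), np.int64(210))]
3 [(np.int64(253), np.int64(205)), (np.int64(254), np.int64(205)), (np.int64(258), np.int64(210))]
green [(np.int64(257), np.int64(207)), (np.int64(258), np.int64(207)), (np.int64(259), np.int64(207)), (np.int64(256), np.int64(208)), (np.int64(257), np.int64(208)), (np.int64(258), np.int64(208))]
```

```bash
python3 -m handwheel '[[[0,0,0,0],[0,0,0,0],[0,0,0,0],[0,0,0,0],[0,0,0,0],[0,0,0,0],[0,0,0,0],[0,0,0,0]]]'
python3 - <<'E'
from h import *
o,R,p=st()
im,d,m=snap('wrist')
P=cloud(m,d); Z=P[...,2]; r=np.hypot(P[...,0]-557,P[...,1]-137)
k=(im[...,0]>150)&(im[...,1]<70)&(Z>35)&(Z<65)&(r<50)&(r>25); print('pointer',np.median(P[k],0),np.abs(o['dq']).max())
print(bot.close_job())
E
```

```text
time: 17.52
tool_pos: [557.0, 136.9, 80.3]
tcp_rot: [-0.16, 1.57, 0.189]
contact_force: [-2.6, 0.5, 7.2]
grip_width: 26.7
t 17.52 tcp [557.016 136.941  80.293] jaw deg 110.0 grip 26.7 F [-2.611  0.485  7.22 ] q6 -1.81 tilt [0.001 0.   ]
pointer [523.742 124.948  48.789] 0.002414284077186397
the job is handed in; nothing more can be done
None
```

I placed the disc on the spring plate and let go of it. I then set the silver cap on the disc by its knob, pressed it down, and handed the job in at about 17.6 s of the 48 s allowed, still holding it pressed. No verdict was reported.

**Last checks:**
- **Disc:** after release, the wrist camera put its centre at (556.5, 137.0) mm. The plate centre was at about (556.5, 136.7) mm, so it was well within 5 mm.
- **Cap:** it looked upright and centred from the wrist and side cameras. Two estimates of how it sat in the grip differed by about 1 mm, within tolerance.
- **Press:** the red pointer's height fell from 55.3 to 48.8 mm, so the plate was pressed about 6.5 mm, in the middle of the green range of 4 to 10 mm.
- **Force:** the wrist force read 7 to 8 N upward. With the cap's weight that makes about 8.5 to 9.5 N on the disc, which roughly agrees with the spring rule (3 N plus about 6.5 N).
- **Steadiness:** the arm stayed at the same height for about 1 s before hand-in, with no slip of the grip.

**What disagreed or is uncertain:**
- The fingers read 47.5 mm on the 50 mm disc and 26 mm on the 27 mm knob. I took this as finger give or sensor bias, since both were held firmly.
- A side force of about 2.6 N showed while pressing; no sideways movement was seen.
- In the side view the pointer looks slightly above the green mark. I put that down to the viewing angle, because the pointer sits behind the post, and went by the wrist depth readings.
- I kept clear of the vial, beaker and dish, but did not measure their positions again at the end.

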